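Turn the paint carousel to the nozzle bottle

TASK

Bring the bottle with the pointed nozzle round to the front of the paint turntable, so that it stands in line with the steel pointer on the table, by pushing the turntable's notched wooden rim with the fingers. Leave the bottle, tin and cup standing on it without touching or lifting them, and do not disturb the things beside it. Finish with the turntable at rest.

Things in the scene. Friction and masses are not known exactly. Their poses are not given: they have to be found in the camera images.
- stand: Fixed dark steel foot, 180 mm across, 32 mm high, with a flat steel pointer 30 mm wide, 12 mm high that runs out along the table under the platter and ends in a 70 mm wide arrow head, its point 230 mm from the axis (80 mm beyond the rim). Origin: on the turntable's vertical axis, on the table; its -x axis points along the pointer, to the front, roughly towards the robot.
- platter: Turning wooden disc, rim radius 150 mm, 36 mm thick, with a black rubber mat 200 mm across. Origin: on the axis at its underside, 34 mm above the table; the wood's top is 70 mm, the mat's 72 mm above the table. Axes turn with it. Turns either way, over a full turn, about the vertical; light bearing friction (0.25 N m, about 2 N at the rim): it stops soon after it is let go.
- notch (a point): Middle of one of six equal finger notches cut right through the platter's rim (open outside and beneath), at radius 135 mm, level with the wood's top. Each is about 50 mm wide between upright side walls and runs from radius 115 to 150 mm. They lie at 30, 90, 150, 210, 270, 330 degrees from the platter's x axis (this one at 30); the rim between two is about 107 mm wide.
- nozzle_bottle: White plastic bottle with a pointed nozzle, to be brought to the front: 52 mm across, 115 mm tall with shoulders at 66 mm and a narrow cone on top. Loose, stands on the mat about 60 mm from the turntable's axis and rides round with the platter. Origin: centre of its underside, z up.
- flat_tin: Closed steel tin with a flat top and a paper label, 56 mm across, 66 mm tall. Loose, stands on the mat about 60 mm from the axis. Origin: centre of its underside, z up.
- open_cup: Open white plastic cup, 58 mm across the rim, 60 mm tall. Loose, stands on the mat about 60 mm from the axis. Origin: centre of its underside, z up.
- pointer_tip (a point): Tip of the steel pointer, on its upper face, 12 mm above the table, 230 mm in front of the axis.
- front_place (a point): Point on top of the mat, 60 mm from the axis straight towards the pointer tip: where the bottle's underside should end. It is fixed to the stand and does not turn.
- big_can: Bystander: closed paint can 104 mm across, 120 mm tall, loose on the table left of the turntable. Origin: centre of its underside.
- roller_tray: Bystander: open grey plastic tray 160 x 120 x 50 mm, loose on the table right of the turntable. Origin: centre of its underside.

How it is judged:
By the outcome, as a careful person would: the job done as asked, in the order asked, and still so for the second after the job is handed in, with the robot touching nothing.
It also fails if it takes over 67 s, if anything falls off the work surface, if the arm or the gripper's body presses on something with over 40 N, if the wrist force passes 120 N, or if a joint passes its speed limit or range.

ROBOT

A 6-joint arm with a two-finger parallel gripper is mounted at the origin on the work surface. World frame = base frame: x ahead of the robot, y to its left, z up, the work surface at z = 0. Lengths are in m, angles in rad, forces in N, time in s.
With the tool pointing down it reaches from about 0.35 to 0.85 m from the base axis. Payload 8.1 kg.
Tool frame: the origin (TCP) lies at the very end of the fingers, on their centre line; the grasp point (between the pads) lies 19 mm behind it; z points along the fingers, x is the direction in which the jaws open and shut, and the axes are right-handed (so a half turn about z gives the same grasp; the last joint's range is limited). The gripper opens to 85 mm and grips with 20 to 120 N. Pads are 22 mm wide; open, the fingers measure 114 mm over their backs; the gripper's body (76 mm by 85 mm) begins 54 mm behind the grasp point. The pads swing forward as they close: fully open they stand 13 mm farther back than shut.
Start: joints at [-1.387, 0.13, 1.488, -0, 1.523, -0.085], TCP at [0.159, -0.578, 0.231] pointing down, gripper open.
Joint ranges: [-2.96, 2.96], [-0.89, 2.26], [0.02, 2.5], [-1.34, 4.48], [0, 2.73], [-2.66, 2.66]. Speed limits (rad/s): [2.39, 2.39, 2.79, 3.14, 3.14, 3.14].

INTERFACE

Orientations are given as a rotation vector (axis times angle).
In Python, from rig import r, get_image, calibration gives the robot as it stands.
- The arm moves only by the tool arm_command, never from a script. Its arguments are lists of equal length, an entry for each row: "xyz": the shift along the world's x, y, z in m, a list of three; "turn": the turn, a rotation vector about the world's x, y, z in rad, a list of three; "hand": the finger opening in m, from 0 to 0.0854. A call has 1 to 12 rows; each row shifts and turns the commanded pose from where the row before left it; what a row does not reach is not made up. A row lasts 1/12 s, in which the tool goes at most 41.7 mm and 7.16 degrees, less where a joint would pass 70% of its speed; a pose out of reach is approached as far as the arm can. A call with a gripper value outside its range is refused whole. The fingers move at their own pace and stop on an object; "squeeze" is the grip in N (left out, the last holds). Time passes only in rows, so rows that do not move let the fingers close. It gives the time, the measured TCP pose, the force and the opening at its end, in the units of the state.
- r.observe(): the state, without advancing time (a new reading comes with each control period).
- get_image(name): name is "scene" or "side" or "wrist"; returns the picture (400x640x3 uint8, red, green, blue); there is no depth.
- calibration(name): a dict with "vfov" (degrees; the focal length in pixels is half the picture's height over the tangent of half this angle, whatever the lens; pixels are square), "cx", "cy" (the principal point, pixels), "R" (3x3) and "t" (3): a world point X has camera coordinates R X + t; the wrist camera has in their place "mount" (4x4, takes a point from camera to tool coordinates, whose origin is the TCP and whose axes are the tool frame's). Camera axes: x right, y down, z forward; pixel columns grow to the right and rows downward; lengths in m; the calibration is good to about 2 mm. A picture is of the moment at which its call begins: read the wrist's pose just before it. calibration takes no time and is no camera call.
- r.close_job(): hands the job in, once; it reports no verdict.
The state is a dict: "time_s": time; "qpos": joint angles; "dq": joint speeds; "joint_torque": joint torques, N m; "position": TCP position; "ee_rot": TCP orientation; "ft_force": force on the tool from outside, world axes, zero at the start; "ft_torque": the same for the moment, N m; "gripper_width": finger opening in m.
Only numpy, scipy, OpenCV 4.12 (cv2) and the standard library are available. Lean on these libraries where they do the work, as an engineer would, in place of code of your own. Each camera call takes 0.05 s, during which the arm holds its last target.

## Working session

There is one attempt and no reset: what is moved stays moved. The work goes in short steps, Python scripts to look and compute and a tool call to move; the robot and the scene stay as the last step left them, time stands still between calls to the robot, and variables do not carry over. Pictures are saved under pics/ and viewed, and the job is handed in when it is done.

Besides the shell and the picture viewer there is one more tool, called after "Call:" by a JSON object that holds its "name" and its "arguments", one argument or row to a line. arm_command: Moves the arm, as the interface text tells. Its arguments: {"type":"object","properties":{"xyz":{"type":"array","items":{"type":"array","items":{"type":"number"}}},"turn":{"type":"array","items":{"type":"array","items":{"type":"number"}}},"hand":{"type":"array","items":{"type":"number"}},"squeeze":{"type":"number"}},"required":["xyz","turn","hand"]}

```bash
mkdir -p pics
python3 - <<'E'
from rig import r,get_image,calibration
import cv2,numpy as np
s=r.observe();print({k:np.round(v,3).tolist() for k,v in s.items()})
for n in("scene","side"):
    cv2.imwrite(f"pics/{n}0.png",get_image(n)[:,:,::-1])
    print(n,calibration(n))
print(calibration("wrist"))
E
```

```text
{'time_s': 0.0, 'qpos': [-1.387, 0.131, 1.489, 0.0, 1.523, -0.085], 'dq': [-0.0, -0.001, 0.001, -0.001, 0.0, -0.001], 'joint_torque': [-0.002, -56.941, -50.056, -0.0, 0.015, -0.0], 'position': [0.159, -0.578, 0.23], 'ee_rot': [-2.498, 1.903, 0.002], 'ft_force': [-0.6, 0.445, -0.89], 'ft_torque': [-0.031, -0.007, 0.003], 'gripper_width': 0.086}
scene {'vfov': 45.80804379428766, 'cx': 315.9975410372302, 'cy': 191.12733184986777, 'R': array([[-0.57459255,  0.81829154,  0.01556793],
       [ 0.47744217,  0.35058128, -0.80569333],
       [-0.66474986, -0.4555126 , -0.59212828]]), 't': array([ 0.32626321, -0.18387488,  1.71596803])}
side {'vfov': 45.39304903239397, 'cx': 322.7427117430266, 'cy': 198.6199869915826, 'R': array([[-0.9268382 , -0.37529919,  0.01102123],
       [-0.26362891,  0.62959562, -0.73082772],
       [ 0.26734013, -0.68026456, -0.68247299]]), 't': array([0.49561755, 0.2124723 , 1.26869237])}
{'vfov': 70.90454257289936, 'cx': 322.7855534447315, 'cy': 196.9529619520518, 'mount': array([[ 9.99999697e-01,  4.85730607e-04, -6.08576170e-04,
        -4.90480690e-04],
       [-2.88332075e-04,  9.57011351e-01,  2.90050326e-01,
        -7.41644921e-02],
       [ 7.23300623e-04, -2.90050062e-01,  9.57011201e-01,
        -1.43106380e-01],
       [ 0.00000000e+00,  0.00000000e+00,  0.00000000e+00,
         1.00000000e+00]])}
```

View pics/scene0.png

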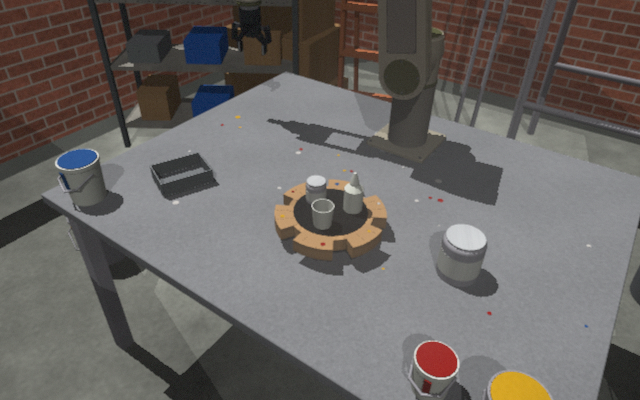

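View pics/side0.png

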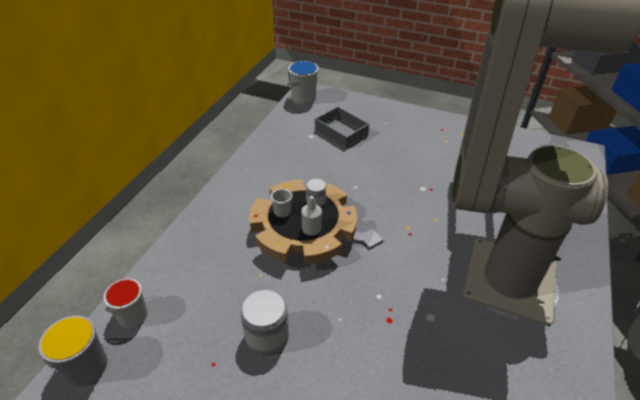

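The scene view looks back at the robot: turntable around (330,218), bottle at (353,195), tin at (316,188), cup at (322,213). In the side view the turntable is at (303,220), the pointer head at (370,239), the bottle at (311,218), the can at (265,320) and the tray at (341,128). I'll zoom in to measure.

Run:
```python
import cv2
a=cv2.imread("pics/scene0.png")[160:275,260:400]
cv2.imwrite("pics/scene0z.png",cv2.resize(a,None,fx=5,fy=5,interpolation=cv2.INTER_CUBIC))
a=cv2.imread("pics/side0.png")[165:275,235:395]
cv2.imwrite("pics/side0z.png",cv2.resize(a,None,fx=5,fy=5,interpolation=cv2.INTER_CUBIC))
```

```text
(no output)
```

View pics/scene0z.png

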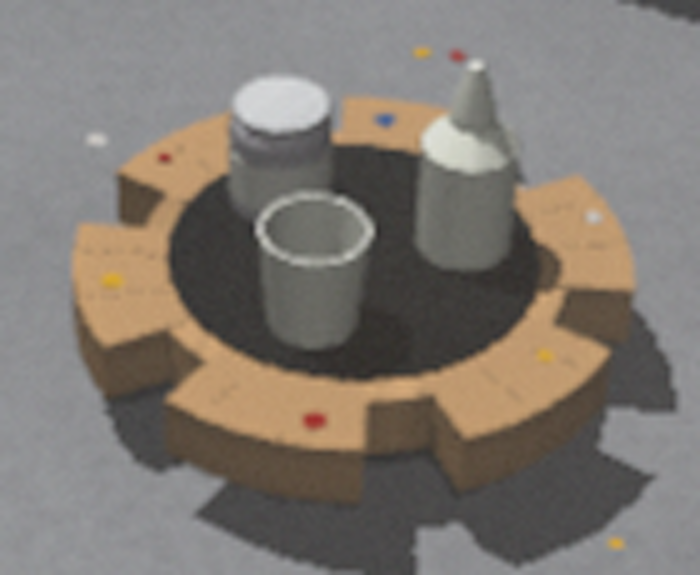

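View pics/side0z.png

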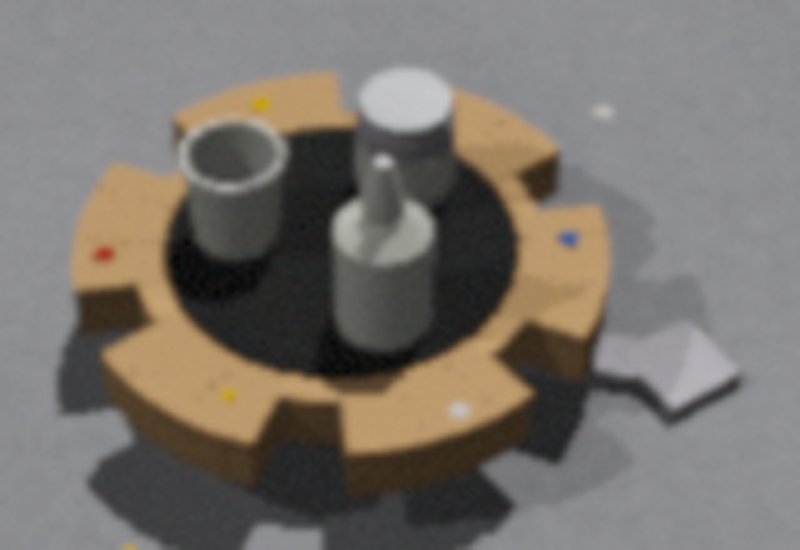

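```bash
cat > h.py <<'E'
import numpy as np
from rig import r,get_image,calibration
from scipy.optimize import least_squares
C={n:calibration(n) for n in("scene","side")}
def f(c): return 200/np.tan(np.radians(c["vfov"]/2))
def proj(n,X):
    c=C[n];p=np.atleast_2d(X)@c["R"].T+c["t"];return p[:,:2]/p[:,2:]*f(c)+[c["cx"],c["cy"]]
def ray(n,uv,z):
    c=C[n];d=c["R"].T@np.array([(uv[0]-c["cx"])/f(c),(uv[1]-c["cy"])/f(c),1.]);o=-c["R"].T@c["t"]
    return o+d*(z-o[2])/d[2]
def unz(p,off,k=5): return (np.array(p,float)+.5)/k-.5+off
E
python3 - <<'E'
from h import *
si=unz([(343,458),(530,398),(105,355),(250,443),(78,290),(115,165),(605,207),(590,340),(175,123),(337,73),(558,152)],[235,165])
sc=unz([(167,403),(362,448),(463,440),(608,352),(632,292),(585,178),(343,98),(120,175),(75,228),(105,347)],[260,160])
for n,P in(("side",si),("scene",sc)):
    W=np.array([ray(n,p,.07) for p in P])[:,:2]
    A=np.c_[2*W,np.ones(len(W))];s=np.linalg.lstsq(A,(W**2).sum(1),rcond=None)[0]
    c=s[:2];R=np.sqrt(s[2]+c@c)
    c2=least_squares(lambda q:np.hypot(*(W-q).T)-.15,c).x
    a=np.degrees(np.arctan2(*(W-c2).T[::-1]))
    print(n,c,R,c2,"res",np.round((np.hypot(*(W-c2).T)-.15)*1e3,1),"ang",np.round(a,1), np.round((a%60),1))
tip=ray("side",unz((738,376),[235,165]),.012);print("tip",tip)
bt=[ray("scene",unz((477,65),[260,160]),.187),ray("side",unz((382,160),[235,165]),.187)];print("bottle",bt)
print("tin",ray("scene",unz((281,103),[260,160]),.138),ray("side",unz((405,98),[235,165]),.138))
print("cup",ray("scene",unz((315,229),[260,160]),.132),ray("side",unz((233,157),[235,165]),.132))
print("can",ray("scene",(465,239),.12),ray("side",(265,310),.12))
for p in((316,128),(340,112),(369,128),(345,147)): print("tray",ray("side",p,.05))
E
```

```text
side [0.57152065 0.05367191] 0.1496510168901086 [0.5715209  0.05361812] res [ 1.4 -1.5 -0.3 -1.3 -0.7  1.4  1.5 -0.  -2.8  1.4 -3. ] ang [ 113.3  154.6   54.8   94.5   34.8   -4.6 -144.2  175.3  -23.2  -64.4
 -124.1] [53.3 34.6 54.8 34.5 34.8 55.4 35.8 55.3 36.8 55.6 55.9]
scene [0.57701012 0.05151694] 0.14941021218920572 [0.57678342 0.05143156] res [ 1.1 -1.9  0.3 -1.2 -1.1  0.9 -1.3 -3.3  2.  -1.1] ang [  -3.9   35.4   54.6   94.8  114.7  154.1 -144.1  -83.7  -63.3  -24.3] [56.1 35.4 54.6 34.8 54.7 34.1 35.9 36.3 56.7 35.7]
tip [0.35074947 0.00783044 0.012     ]
bottle [array([0.53290736, 0.09359704, 0.187     ]), array([0.53125871, 0.09386555, 0.187     ])]
tin [ 0.56219674 -0.00721616  0.138     ] [ 0.56033929 -0.00628974  0.138     ]
cup [0.63509042 0.06494343 0.132     ] [0.6305038  0.06844093 0.132     ]
can [0.53022028 0.39862833 0.12      ] [0.50954985 0.40316731 0.12      ]
tray [ 0.71278724 -0.3751065   0.05      ]
tray [ 0.67097531 -0.50390309  0.05      ]
tray [ 0.54095524 -0.44789678  0.05      ]
tray [ 0.58077008 -0.31079291  0.05      ]
```

Call:
{"name": "arm_command", "arguments": {
  "xyz": [
    [0.0132,0.0222,0],
    [0.0132,0.0222,0],
    [0.0132,0.0222,0],
    [0.0132,0.0222,0],
    [0.0132,0.0222,0],
    [0.0132,0.0222,0],
    [0.0132,0.0222,0],
    [0.0132,0.0222,0],
    [0.0132,0.0222,0],
    [0.0132,0.0222,0],
    [0.0132,0.0222,0],
    [0.0132,0.0222,0]
  ],
  "turn": [
    [0,0,0.087],
    [0,0,0.087],
    [0,0,0.087],
    [0,0,0.087],
    [0,0,0.087],
    [0,0,0.087],
    [0,0,0.087],
    [0,0,0.087],
    [0,0,0.087],
    [0,0,0.087],
    [0,0,0.087],
    [0,0,0.087]
  ],
  "hand": [0,0,0,0,0,0,0,0,0,0,0,0]
}}

```text
time_s: 1.1
position: [0.318, -0.3107, 0.2309]
ee_rot: [-3.116, 0.398, 0.001]
ft_force: [1.0, 0.2, -0.8]
gripper_width: -0.0001
```

Call:
{"name": "arm_command", "arguments": {
  "xyz": [
    [0.0132,0.0222,0],
    [0.0132,0.0222,0],
    [0.0132,0.0222,0],
    [0.0132,0.0222,0],
    [0.0132,0.0222,0],
    [0.0132,0.0222,0],
    [0.0132,0.0222,0],
    [0.0132,0.0222,0],
    [0.0132,0.0222,0],
    [0.0132,0.0222,0],
    [0.0132,0.0222,0],
    [0.0132,0.0222,0]
  ],
  "turn": [
    [0,0,0.087],
    [0,0,0.087],
    [0,0,0.087],
    [0,0,0.087],
    [0,0,0.087],
    [0,0,0.087],
    [0,0,0.087],
    [0,0,0.087],
    [0,0,0.087],
    [0,0,0.087],
    [0,0,0.087],
    [0,0,0.087]
  ],
  "hand": [0,0,0,0,0,0,0,0,0,0,0,0]
}}

```text
time_s: 2.1
position: [0.4764, -0.0443, 0.2309]
ee_rot: [-2.899, -1.209, 0.001]
ft_force: [-0.7, -0.1, -0.2]
gripper_width: 0.0003
```

Call:
{"name": "arm_command", "arguments": {
  "xyz": [
    [0,0,0],
    [0,0,0]
  ],
  "turn": [
    [0,0,0],
    [0,0,0]
  ],
  "hand": [0,0]
}}

```text
time_s: 2.27
position: [0.4762, -0.0445, 0.2307]
ee_rot: [-2.9, -1.206, 0.002]
ft_force: [-1.2, 0.7, -0.5]
gripper_width: -0.0002
```

```bash
cat >> h.py <<'E'
import cv2
from scipy.spatial.transform import Rotation as Ro
def wcal(s):
    m=calibration("wrist");T=np.eye(4);T[:3,:3]=Ro.from_rotvec(s["ee_rot"]).as_matrix();T[:3,3]=s["position"]
    M=np.linalg.inv(T@m["mount"]);return dict(vfov=m["vfov"],cx=m["cx"],cy=m["cy"],R=M[:3,:3],t=M[:3,3])
def wshot(name):
    s=r.observe();im=get_image("wrist");cv2.imwrite(f"pics/{name}.png",im[:,:,::-1])
    C["wrist"]=wcal(s);np.savez(f"pics/{name}.npz",**C["wrist"])
    x=Ro.from_rotvec(s["ee_rot"]).as_matrix()
    print(round(s["time_s"],2),np.round(s["position"],4),"xang",np.degrees(np.arctan2(x[1,0],x[0,0])).round(1),"z",x[:,2].round(3),"F",np.round(s["ft_force"],2),"w",s["gripper_width"],"q",np.round(s["qpos"],2))
E
python3 -c "
from h import *
wshot('w1')"
```

```text
2.27 [ 0.4762 -0.0445  0.2307] xang 45.2 z [-0.001  0.    -1.   ] F [-1.19  0.67 -0.5 ] w -0.00015959579786522284 q [-0.2  -0.2   1.81 -0.    1.53 -0.99]
```

View pics/w1.png

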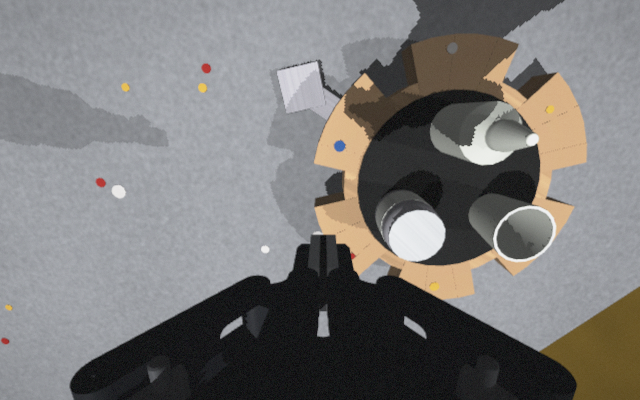

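The wrist view shows the whole platter: mat centre near (449,178), nozzle tip at (532,140), pointer head tip near (274,70), bottle base near (460,130). I'll zoom in for corners.

Run:
```python
import cv2
a=cv2.imread("pics/w1.png")
cv2.imwrite("pics/w1a.png",cv2.resize(a[20:170,260:460],None,fx=4,fy=4,interpolation=cv2.INTER_CUBIC))
cv2.imwrite("pics/w1b.png",cv2.resize(a[20:170,400:600],None,fx=4,fy=4,interpolation=cv2.INTER_CUBIC))
```

```text
(no output)
```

View pics/w1a.png

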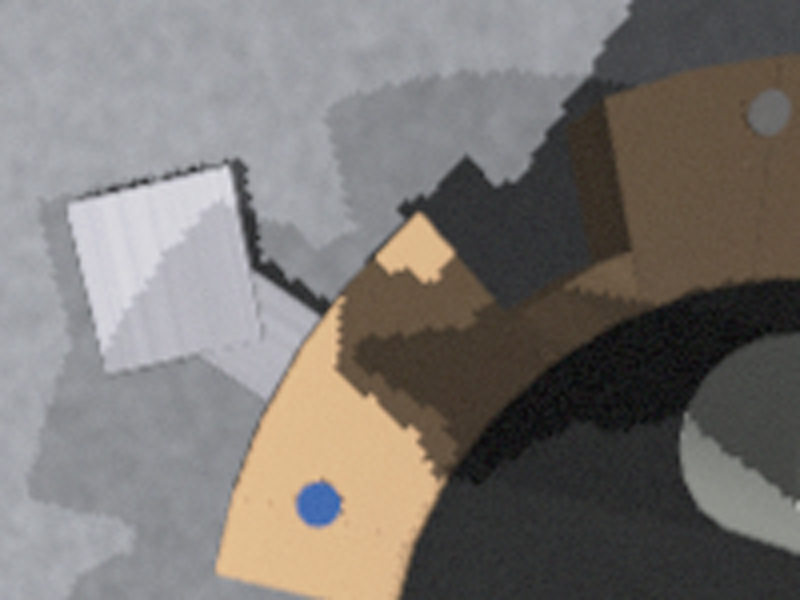

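View pics/w1b.png

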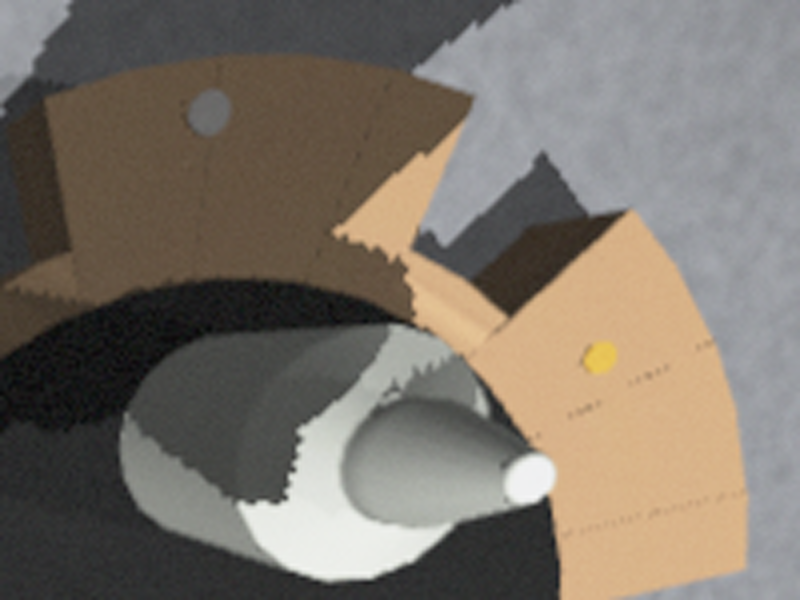

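Run:
```python
from h import *
C["wrist"]=dict(np.load("pics/w1.npz"))
A=[260,20];B=[400,20]
w=np.vstack([unz([(218,573),(420,212),(606,98)],A,4),unz([(473,97),(632,210),(745,567)],B,4),[(574,206),(474,293),(315,207)]])
si=unz([(343,458),(530,398),(105,355),(250,443),(78,290),(115,165),(605,207),(590,340),(175,123),(337,73),(558,152)],[235,165])
sc=unz([(167,403),(362,448),(463,440),(608,352),(632,292),(585,178),(343,98),(120,175),(75,228),(105,347)],[260,160])
h=np.degrees(np.arcsin(25/150))
for n,P in(("side",si),("scene",sc),("wrist",w)):
    W=np.array([ray(n,p,.07) for p in P])[:,:2]
    def res(q):
        d=W-q[:2];a=np.degrees(np.arctan2(d[:,1],d[:,0]))-q[2]
        a=(a+30)%60-30; e=np.where(a>0,a-h,a+h)
        return np.r_[(np.hypot(*d.T)-.15), np.radians(e)*.15]
    s=least_squares(res,[.574,.0525,45],x_scale=[.01,.01,1])
    print(n,s.x,np.round(s.fun*1e3,1))
T=unz((67,202),A,4);bt=ray("wrist",unz((530,478),B,4),.187);tip=ray("wrist",T,.012);bk=ray("wrist",unz((262,340),A,4),.012)
print("tip",tip,"back",bk,"dir",np.degrees(np.arctan2(*(tip-bk)[1::-1])),"bottle",bt)
c=s.x[:2]
print("r,ang tip",np.hypot(*(tip[:2]-c)),np.degrees(np.arctan2(*(tip[:2]-c)[::-1])),"bottle",np.hypot(*(bt[:2]-c)),np.degrees(np.arctan2(*(bt[:2]-c)[::-1])))
```

```text
side [ 0.5728663   0.05404972 45.24716748] [ 1.5 -0.4 -1.4 -1.6 -2.   0.1  2.9  1.3 -3.8  1.2 -1.9 -2.6 -1.8  0.9
 -1.8 -1.7  1.  -0.1  1.7  1.9  0.6  2. ]
scene [ 0.57801076  0.05220489 45.34089173] [-0.1 -3.3 -1.  -1.9 -1.3  1.7  0.2 -2.6  2.1 -1.9  2.2 -0.9 -0.3 -1.3
  0.9 -3.1  0.4  0.1  3.2 -1.4]
wrist [ 0.57642514  0.05158595 45.41203322] [-0.1  0.5  0.3 -0.1  0.2  0.3  0.4  0.  -0.4 -0.3  0.4 -0.4  0.8 -0.5
  0.6 -0.5 -0.7  0.6]
tip [0.35130634 0.00272144 0.012     ] back [0.41961825 0.01636772 0.012     ] dir -168.70305400317767 bottle [0.53240672 0.09338695 0.187     ]
r,ang tip 0.23036105703471912 -167.75329799724477 bottle 0.06070373994394897 136.48009490678325
```

Call:
{"name": "arm_command", "arguments": {
  "xyz": [
    [0.0033,-0.0022,0],
    [0,0,-0.018],
    [0,0,-0.018],
    [0,0,-0.018],
    [0,0,-0.018],
    [0,0,-0.018],
    [0,0,-0.018],
    [0,0,-0.018],
    [0,0,-0.0165],
    [0,0,0],
    [0,0,0]
  ],
  "turn": [
    [0,0,0],
    [0,0,0],
    [0,0,0],
    [0,0,0],
    [0,0,0],
    [0,0,0],
    [0,0,0],
    [0,0,0],
    [0,0,0],
    [0,0,0],
    [0,0,0]
  ],
  "hand": [0,0,0,0,0,0,0,0,0,0,0]
}}

```text
time_s: 3.23
position: [0.4784, -0.0486, 0.0881]
ee_rot: [-2.902, -1.2, 0.003]
ft_force: [-0.7, -0.7, -0.1]
gripper_width: 0.0002
```

```bash
python3 -c "
from h import *
wshot('w2')"
```

```text
3.23 [ 0.4784 -0.0486  0.0881] xang 44.9 z [-0.002  0.    -1.   ] F [-0.68 -0.65 -0.05] w 0.00018154663206841143 q [-0.21 -0.07  1.96 -0.    1.25 -0.99]
```

View pics/w2.png

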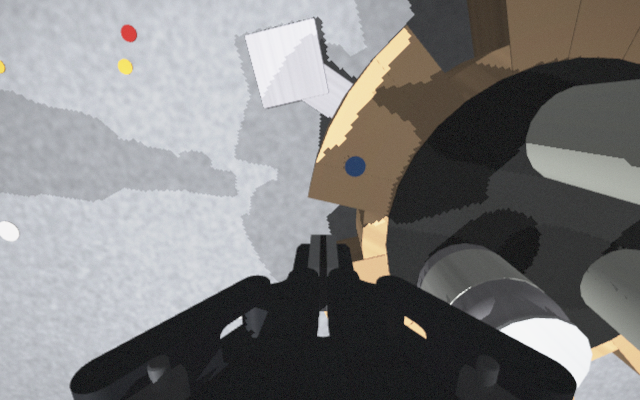

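The finger (tip near (322,240)) sits over the notch below the blue-spotted segment, still at z = 0.088. I'll lower it another 36 mm.

Call:
{"name": "arm_command", "arguments": {
  "xyz": [
    [0.001,0.0015,-0.01],
    [0,0,-0.01],
    [0,0,-0.01],
    [0,0,-0.006],
    [0,0,0],
    [0,0,0]
  ],
  "turn": [
    [0,0,0],
    [0,0,0],
    [0,0,0],
    [0,0,0],
    [0,0,0],
    [0,0,0]
  ],
  "hand": [0,0,0,0,0,0]
}}

```text
time_s: 3.78
position: [0.4798, -0.0462, 0.052]
ee_rot: [-2.901, -1.203, 0.002]
ft_force: [0.4, -0.4, -0.2]
gripper_width: 0.0002
```

Run:
```python
from h import *
wshot('w3')
s=r.observe()
c=np.array([.5764,.0516]);d=s["position"][:2]-c;R=np.hypot(*d);print("r",R,"ang",np.degrees(np.arctan2(*d[::-1]))%360)
# arc: R .138 from 225.4 to end
for end in (0,10,20,30,40,50,55.5,60):
    a=np.radians(225.4+end);print(end,np.round(c+.138*np.array([np.cos(a),np.sin(a)]),4))
```

```text
3.78 [ 0.4798 -0.0462  0.052 ] xang 45.0 z [-0.002  0.    -1.   ] F [ 0.4  -0.39 -0.15] w 0.00018965652020091865 q [-0.2  -0.02  1.99  0.    1.18 -0.99]
r 0.13715329259987588 ang 225.53710473658765
0 [ 0.4795 -0.0467]
10 [ 0.498 -0.062]
20 [ 0.519  -0.0739]
30 [ 0.5416 -0.0819]
40 [ 0.5653 -0.086 ]
50 [ 0.5894 -0.0858]
55.5 [ 0.6025 -0.0839]
60 [ 0.613  -0.0814]
```

View pics/w3.png

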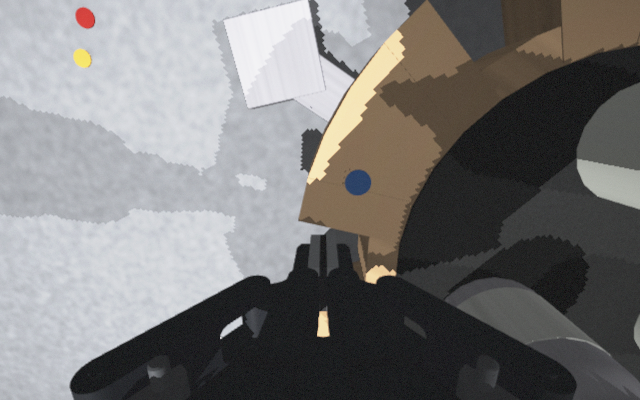

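The finger is inside the notch with clearance all round and no contact force. I'll work out the arc steps.

Run:
```python
import numpy as np
c=np.array([.5764,.0516]);st=np.array([1,1.5]+[2]*22+[1.5,1.0])
a=np.radians(225.5+np.r_[0,np.cumsum(st)])
p=c+.138*np.c_[np.cos(a),np.sin(a)];p[0]=[.4798,-.0462]
q=np.round(p,4);d=np.diff(q,axis=0)
for i in range(0,len(d),12): print(225.5+np.cumsum(st)[i:i+12][-1],[[round(x,4),round(y,4),0] for x,y in d[i:i+12]])
```

```text
248.0 [[np.float64(0.0016), np.float64(-0.0023), 0], [np.float64(0.0027), np.float64(-0.0025), 0], [np.float64(0.0036), np.float64(-0.0031), 0], [np.float64(0.0037), np.float64(-0.003), 0], [np.float64(0.0039), np.float64(-0.0029), 0], [np.float64(0.0039), np.float64(-0.0028), 0], [np.float64(0.0041), np.float64(-0.0026), 0], [np.float64(0.0041), np.float64(-0.0025), 0], [np.float64(0.0042), np.float64(-0.0023), 0], [np.float64(0.0043), np.float64(-0.0022), 0], [np.float64(0.0044), np.float64(-0.0021), 0], [np.float64(0.0044), np.float64(-0.0019), 0]]
272.0 [[np.float64(0.0045), np.float64(-0.0017), 0], [np.float64(0.0046), np.float64(-0.0015), 0], [np.float64(0.0046), np.float64(-0.0015), 0], [np.float64(0.0046), np.float64(-0.0012), 0], [np.float64(0.0047), np.float64(-0.0011), 0], [np.float64(0.0047), np.float64(-0.0009), 0], [np.float64(0.0048), np.float64(-0.0008), 0], [np.float64(0.0048), np.float64(-0.0005), 0], [np.float64(0.0048), np.float64(-0.0005), 0], [np.float64(0.0048), np.float64(-0.0002), 0], [np.float64(0.0048), np.float64(-0.0001), 0], [np.float64(0.0048), np.float64(0.0001), 0]]
274.5 [[np.float64(0.0036), np.float64(0.0002), 0], [np.float64(0.0024), np.float64(0.0001), 0]]
```

Call:
{"name": "arm_command", "arguments": {
  "xyz": [
    [0.0016,-0.0023,0],
    [0.0027,-0.0025,0],
    [0.0036,-0.0031,0],
    [0.0037,-0.003,0],
    [0.0039,-0.0029,0],
    [0.0039,-0.0028,0],
    [0.0041,-0.0026,0],
    [0.0041,-0.0025,0],
    [0.0042,-0.0023,0],
    [0.0043,-0.0022,0],
    [0.0044,-0.0021,0],
    [0.0044,-0.0019,0]
  ],
  "turn": [
    [0,0,0.017],
    [0,0,0.026],
    [0,0,0.035],
    [0,0,0.035],
    [0,0,0.035],
    [0,0,0.035],
    [0,0,0.035],
    [0,0,0.035],
    [0,0,0.035],
    [0,0,0.035],
    [0,0,0.035],
    [0,0,0.035]
  ],
  "hand": [0,0,0,0,0,0,0,0,0,0,0,0]
}}

```text
time_s: 4.83
position: [0.5257, -0.0766, 0.0532]
ee_rot: [-2.609, -1.75, -0.0]
ft_force: [-2.1, 1.1, 0.8]
gripper_width: -0.0002
```

```bash
cat > pol.py <<'E'
from h import *
wshot('wp%d'%int(r.observe()["time_s"]*100))
s=r.observe();c=np.array([.5764,.0516]);d=s["position"][:2]-c
print("r",np.hypot(*d),"ang",np.degrees(np.arctan2(*d[::-1]))%360)
E
python3 pol.py; ls pics | grep wp
```

```text
4.83 [ 0.5257 -0.0766  0.0532] xang 67.7 z [-0.  0. -1.] F [-2.09  1.14  0.81] w -0.0001648923721361291 q [-0.24  0.11  1.85  0.    1.18 -1.42]
r 0.13801072328706118 ang 248.81818185913545
wp483.npz
wp483.png
```

Call:
{"name": "arm_command", "arguments": {
  "xyz": [
    [0.0045,-0.0017,0],
    [0.0046,-0.0015,0],
    [0.0046,-0.0015,0],
    [0.0046,-0.0012,0],
    [0.0047,-0.0011,0],
    [0.0047,-0.0009,0],
    [0.0048,-0.0008,0],
    [0.0048,-0.0005,0],
    [0.0048,-0.0005,0],
    [0.0048,-0.0002,0],
    [0.0048,-0.0001,0],
    [0.0048,0.0001,0]
  ],
  "turn": [
    [0,0,0.035],
    [0,0,0.035],
    [0,0,0.035],
    [0,0,0.035],
    [0,0,0.035],
    [0,0,0.035],
    [0,0,0.035],
    [0,0,0.035],
    [0,0,0.035],
    [0,0,0.035],
    [0,0,0.035],
    [0,0,0.035]
  ],
  "hand": [0,0,0,0,0,0,0,0,0,0,0,0]
}}

```text
time_s: 5.88
position: [0.5819, -0.0865, 0.0531]
ee_rot: [-2.188, -2.254, 0.0]
ft_force: [-1.1, 1.1, 1.0]
gripper_width: -0.0001
```

Call:
{"name": "arm_command", "arguments": {
  "xyz": [
    [0.0036,0.0002,0],
    [0.0024,0.0001,0],
    [0,0,0],
    [0,0,0]
  ],
  "turn": [
    [0,0,0.026],
    [0,0,0.017],
    [0,0,0],
    [0,0,0]
  ],
  "hand": [0,0,0,0]
}}

```text
time_s: 6.22
position: [0.5882, -0.0863, 0.053]
ee_rot: [2.141, 2.298, 0.0]
ft_force: [-0.1, 0.1, 0.1]
gripper_width: -0.0
```

```bash
python3 pol.py; ls pics | grep wp
python3 - <<'E'
from h import *
for n in("scene","side"): cv2.imwrite(f"pics/{n}1.png",get_image(n)[:,:,::-1])
a=cv2.imread("pics/side1.png")[165:275,235:395]
cv2.imwrite("pics/side1z.png",cv2.resize(a,None,fx=5,fy=5,interpolation=cv2.INTER_CUBIC))
E
```

```text
6.22 [ 0.5882 -0.0863  0.053 ] xang 94.0 z [ 0.001 -0.    -1.   ] F [-0.07  0.12  0.08] w -1.2063037040243383e-05 q [-0.23  0.27  1.67 -0.    1.2  -1.87]
r 0.1383416895900601 ang 274.8287588970642
wp483.npz
wp483.png
wp621.npz
wp621.png
```

View pics/side1z.png

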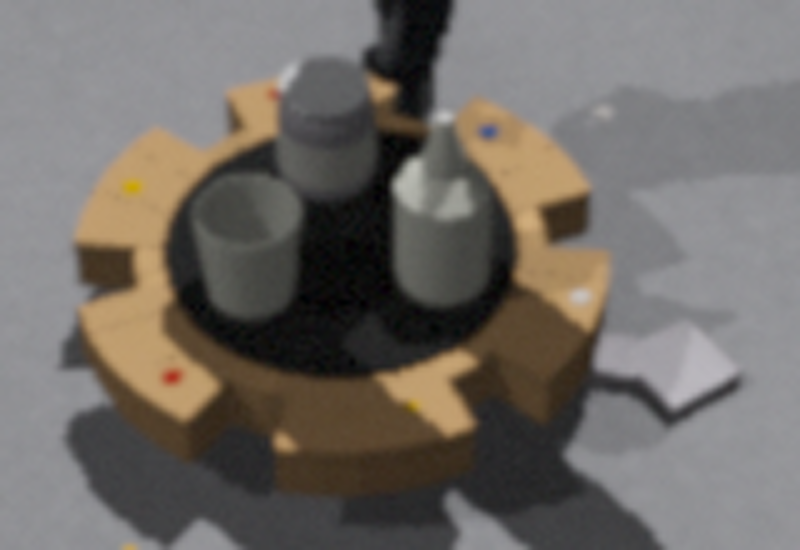

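```bash
cp "$(ls pics/wp*.png | sort -V | tail -1)" pics/wplast1.png; ls pics
```

```text
scene0.png
scene0z.png
scene1.png
side0.png
side0z.png
side1.png
side1z.png
w1.npz
w1.png
w1a.png
w1b.png
w2.npz
w2.png
w3.npz
w3.png
wp483.npz
wp483.png
wp621.npz
wp621.png
wplast1.png
```

View pics/wplast1.png

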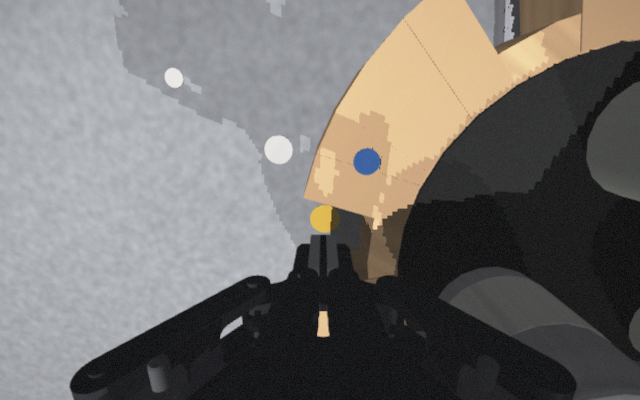

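Run:
```python
from h import *
c=np.array([.5764,.0516])
def pa(X): d=X[:2]-c;return np.round([np.hypot(*d)*1e3,np.degrees(np.arctan2(*d[::-1]))%360],2)
C["wrist"]=dict(np.load("pics/w1.npz"));print("blue",pa(ray("wrist",unz((319,503),[260,20],4),.07)),"corner",pa(ray("wrist",unz((218,573),[260,20],4),.07)))
C["wrist"]=dict(np.load("pics/w3.npz"));print("blue",pa(ray("wrist",(358,182),.07)),"corner",pa(ray("wrist",(299,219),.07)))
C["wrist"]=dict(np.load("pics/wp621.npz"));print("blue",pa(ray("wrist",(367,161),.07)),"corner",pa(ray("wrist",(304,197),.07)))
o=[235,165]
print("side bottle before",pa(ray("side",unz((382,160),o),.187)),"after",pa(ray("side",unz((443,117),o),.187)))
for a,b in (((570,238),(488,131)),((460,410),(580,296)),((228,396),(411,407)),((104,254),(172,377))):
  print("side spot",pa(ray("side",unz(a,o),.07)),pa(ray("side",unz(b,o),.07)))
```

```text
blue [128.21 205.35] corner [149.85 215.73]
blue [128.17 205.51] corner [150.33 215.59]
blue [128.2  250.76] corner [150.35 261.1 ]
side bottle before [ 61.84 136.88] after [ 61.5  180.26]
side spot [130.17 205.06] [128.39 250.52]
side spot [139.21 140.96] [139.1  186.02]
side spot [125.77  86.31] [127.04 131.18]
side spot [130.75  25.88] [131.46  71.71]
```

The wrist and side views agree on the turn so far: 45.3° of about 55.6°. I'll go about 9.5° further, slowly.

Call:
{"name": "arm_command", "arguments": {
  "xyz": [
    [0.0024,0.0002,0],
    [0.0024,0.0003,0],
    [0.0024,0.0003,0],
    [0.0024,0.0003,0],
    [0.0024,0.0004,0],
    [0.0024,0.0004,0],
    [0.0024,0.0005,0],
    [0.0023,0.0005,0],
    [0.0023,0.0006,0],
    [0.0012,0.0003,0],
    [0,0,0],
    [0,0,0]
  ],
  "turn": [
    [0,0,0.017],
    [0,0,0.017],
    [0,0,0.017],
    [0,0,0.017],
    [0,0,0.017],
    [0,0,0.017],
    [0,0,0.017],
    [0,0,0.017],
    [0,0,0.017],
    [0,0,0.01],
    [0,0,0],
    [0,0,0]
  ],
  "hand": [0,0,0,0,0,0,0,0,0,0,0,0]
}}

```text
time_s: 7.37
position: [0.6108, -0.0823, 0.0528]
ee_rot: [1.946, 2.465, 0.0]
ft_force: [0.0, 0.1, 0.3]
gripper_width: -0.0
```

```bash
python3 pol.py; cp "$(ls pics/wp*.png | sort -V | tail -1)" pics/wplast2.png; ls pics|grep wp
```

```text
7.37 [ 0.6108 -0.0823  0.0528] xang 103.4 z [ 0.001 -0.    -1.   ] F [0.03 0.15 0.33] w -1.1995546289552988e-05 q [-0.22  0.32  1.6   0.    1.21 -2.02]
r 0.13826067931906186 ang 284.3571690905065
wp483.npz
wp483.png
wp621.npz
wp621.png
wp736.npz
wp736.png
wplast1.png
wplast2.png
```

That copy picked up the old file; I'll open the new one.

View pics/wp736.png

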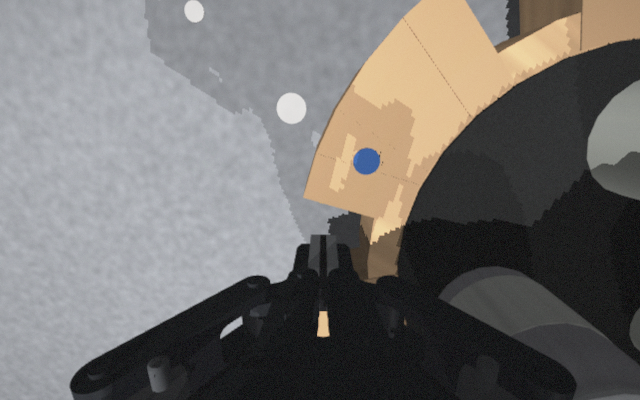

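Up to the overview height, first backing off the wall, with a shift towards −x so that the pointer tip is in view.

Call:
{"name": "arm_command", "arguments": {
  "xyz": [
    [-0.003,-0.0007,0],
    [-0.001,-0.0002,0],
    [0,0,-0.0],
    [0,0,0.02],
    [0,0,0.03],
    [0,0,0.035],
    [0,0,0.035],
    [-0.015,0,0.035],
    [-0.025,0,0.025],
    [-0.025,0,0.015],
    [-0.015,0,0],
    [0,0,0]
  ],
  "turn": [
    [0,0,0],
    [0,0,0],
    [0,0,0],
    [0,0,0],
    [0,0,0],
    [0,0,0],
    [0,0,0],
    [0,0,0],
    [0,0,0],
    [0,0,0],
    [0,0,0],
    [0,0,0]
  ],
  "hand": [0,0,0,0,0,0,0,0,0,0,0,0]
}}

```text
time_s: 8.42
position: [0.5255, -0.0835, 0.25]
ee_rot: [1.945, 2.463, 0.002]
ft_force: [-0.9, -0.9, 0.5]
gripper_width: -0.0002
```

Call:
{"name": "arm_command", "arguments": {
  "xyz": [
    [0,0,0],
    [0,0,0]
  ],
  "turn": [
    [0,0,0],
    [0,0,0]
  ],
  "hand": [0,0]
}}

```text
time_s: 8.58
position: [0.5267, -0.0832, 0.2472]
ee_rot: [-1.947, -2.465, 0.0]
ft_force: [0.2, 0.1, -0.2]
gripper_width: -0.0001
```

```bash
python3 -c "
from h import *
wshot('w5')
a=cv2.imread('pics/w5.png')
cv2.imwrite('pics/w5.png',a)"
```

```text
8.58 [ 0.5267 -0.0832  0.2472] xang 103.4 z [-0.  0. -1.] F [ 0.16  0.15 -0.17] w -0.00012535773380302522 q [-0.25 -0.06  1.65  0.    1.55 -2.06]
```

View pics/w5.png

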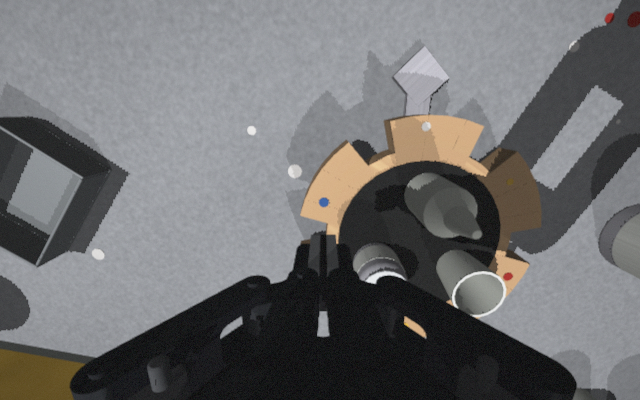

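The pointer tip shows at (424,46), the bottle base near (428,190) and the nozzle tip near (481,235). I'll zoom in.

```bash
python3 -c "
import cv2
a=cv2.imread('pics/w5.png')
cv2.imwrite('pics/w5a.png',cv2.resize(a[35:185,290:490],None,fx=4,fy=4,interpolation=cv2.INTER_CUBIC))
cv2.imwrite('pics/w5b.png',cv2.resize(a[150:300,360:560],None,fx=4,fy=4,interpolation=cv2.INTER_CUBIC))"
```

```text
(no output)
```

View pics/w5a.png

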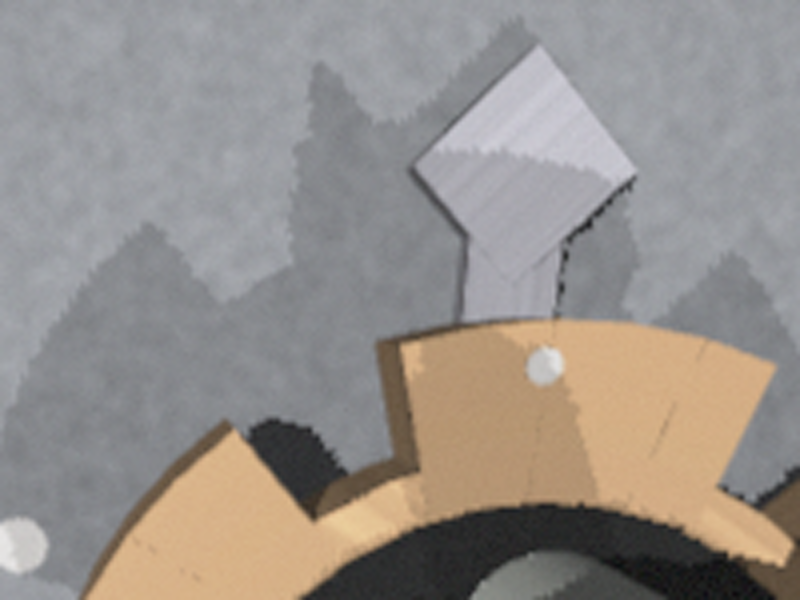

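View pics/w5b.png

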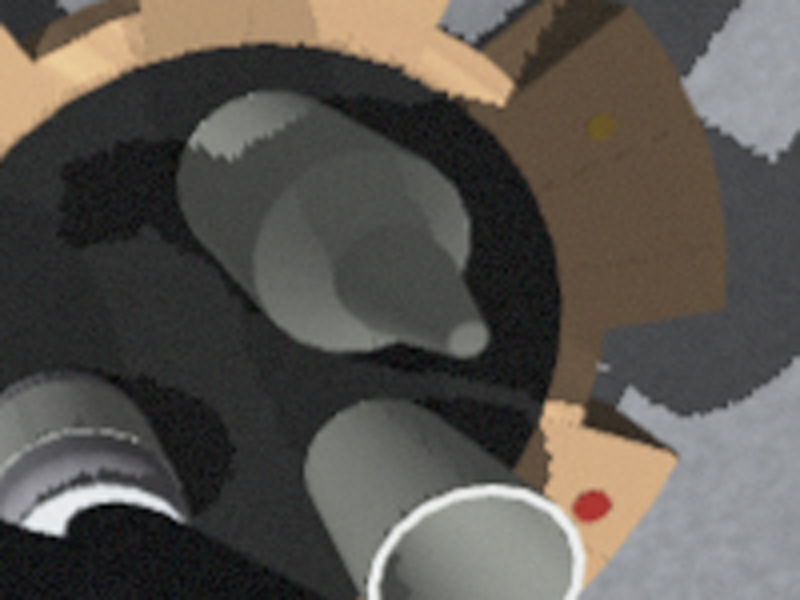

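Run:
```python
from h import *
def meas(npz,w,tipuv,backuv,btuv,shuv,th0):
    C["wrist"]=dict(np.load(npz));h=np.degrees(np.arcsin(25/150))
    W=np.array([ray("wrist",p,.07) for p in w])[:,:2]
    def res(q):
        d=W-q[:2];a=np.degrees(np.arctan2(d[:,1],d[:,0]))-q[2];a=(a+30)%60-30
        return np.r_[(np.hypot(*d.T)-.15), np.radians(np.where(a>0,a-h,a+h))*.15]
    s=least_squares(res,[.5764,.0516,th0],x_scale=[.01,.01,1]);c=s.x[:2]
    pa=lambda X:np.round([np.hypot(*(X[:2]-c))*1e3,np.degrees(np.arctan2(*(X[:2]-c)[::-1]))%360],2)
    print("c",np.round(s.x,4),np.round(s.fun*1e3,1))
    tip=ray("wrist",tipuv,.012);bk=ray("wrist",backuv,.012)
    print("tip",tip.round(4),pa(tip),"head dir",np.degrees(np.arctan2(*(tip-bk)[1::-1]))%360)
    b=ray("wrist",btuv,.187);print("bottle tip",b.round(4),pa(b))
    if shuv is not None: print("shoulder",pa(ray("wrist",shuv,.138)))
A=[290,35];B=[360,150]
w=np.vstack([unz([(232,428),(400,342),(775,367)],A,4),unz([(628,8),(722,308),(677,458)],B,4),[(302,214)]])
meas("pics/w5.npz",w,unz((540,45),A,4),unz((512,283),A,4),unz((468,338),B,4),unz((362,252),B,4),40)
A=[260,20];B=[400,20]
w=np.vstack([unz([(218,573),(420,212),(606,98)],A,4),unz([(473,97),(632,210),(745,567)],B,4),[(574,206),(474,293),(315,207)]])
meas("pics/w1.npz",w,unz((67,202),A,4),unz((262,340),A,4),unz((530,478),B,4),None,45)
```

```text
c [ 0.5759  0.0512 40.2096] [ 0.9  0.9 -0.4 -0.5  0.3  0.6 -2.3  1.4  0.4  0.6 -0.3  0.7 -1.3 -1.3]
tip [0.3519 0.0027 0.012 ] [229.17 192.23] head dir 191.95911228677784
bottle tip [0.5164 0.0398 0.187 ] [ 60.58 190.9 ]
shoulder [ 60.7  190.53]
c [ 0.5764  0.0516 45.412 ] [-0.1  0.5  0.3 -0.1  0.2  0.3  0.4  0.  -0.4 -0.3  0.4 -0.4  0.8 -0.5
  0.6 -0.5 -0.7  0.6]
tip [0.3513 0.0027 0.012 ] [230.36 192.25] head dir 191.29694599682233
bottle tip [0.5324 0.0934 0.187 ] [ 60.7  136.48]
```

Bottle at 190.5–190.9°, pointer at 191.3–192.2°: about 1° out, or 1 mm at the bottle, which is within the measuring error. One last check of the whole scene and for stillness before handing in.

Run:
```python
from h import *
for n in("scene","side"): 
    cv2.imwrite(f"pics/{n}2.png",get_image(n)[:,:,::-1])
```

Call:
{"name": "arm_command", "arguments": {
  "xyz": [
    [0,0,0],
    [0,0,0],
    [0,0,0],
    [0,0,0],
    [0,0,0],
    [0,0,0]
  ],
  "turn": [
    [0,0,0],
    [0,0,0],
    [0,0,0],
    [0,0,0],
    [0,0,0],
    [0,0,0]
  ],
  "hand": [0,0,0,0,0,0]
}}

```text
time_s: 9.23
position: [0.5265, -0.0832, 0.2478]
ee_rot: [-1.947, -2.466, -0.0]
ft_force: [0.6, -0.3, -0.3]
gripper_width: 0.0002
```

Run:
```python
from h import *
i=get_image("side")[:,:,::-1];a=cv2.imread("pics/side2.png");b=cv2.imread("pics/side0.png")
print("motion diff platter",cv2.absdiff(i,a)[190:270,240:400].mean(), "noise bg",cv2.absdiff(i,a)[280:400,100:240].mean())
cv2.imwrite("pics/side3.png",i)
for nm,(y0,y1,x0,x1) in dict(can=(285,355,235,295),tray=(105,150,310,372)).items(): print(nm,cv2.absdiff(i,b)[y0:y1,x0:x1].mean())
```

```text
motion diff platter 1.3570833333333334 noise bg 0.9905952380952381
can 8.898253968253968
tray 11.372281959378734
```

View pics/side3.png

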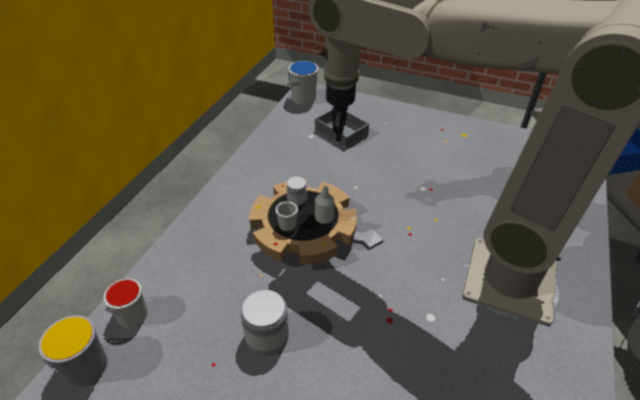

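The can (265,320) and tray (341,128) are where they were; the image differences there come from the arm's shadow and the gripper in front. All three items are standing, with the bottle at (325,207) in line with the pointer at (370,239). Nothing is moving.

```bash
python3 -c "
from rig import r
print(r.close_job())"
```

```text
the job is handed in; nothing more can be done
None
```

The bottle now stands at the front of the turntable, in line with the pointer to within about 1°, and the job is handed in at about 9.3 s. I put the closed fingers into a rim notch and pushed the platter round by about 55° anticlockwise. Then I backed off the wall and raised the arm clear.

- **Alignment:** in the last wrist picture the bottle is at 190.5–190.9° and 60.6 mm from the axis. The pointer is at 192.2° by its tip, or 191.3–192.0° by the direction of its head. That leaves the bottle about 1° short, roughly 1 mm, which is near the accuracy of the measurement, so I did not nudge it further.
- **Forces:** the highest reading between moves was about 2.5 N, during the push. After lifting clear it was near zero.
- **Scene:** bottle, tin and cup are all upright on the mat, and the can and tray are where they started. The picture differences at the can and tray were 9–11 grey levels. Looking at the picture, I put that down to the arm's shadow and the gripper in front of them.
- **At rest:** two pictures about 0.5 s apart showed the platter not visibly moving. The difference was 1.4 grey levels, against 1.0 of background noise.
- **Disagreement:** partway through, the side camera's nozzle reading gave a bottle turn of 43.4°. The rim spots gave 45–46° and the wrist view 45.3°. I relied on the wrist view, which fitted best.

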